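Clear the kneading bowl and undo its hub cap

ROBOT

A 6-joint arm with a two-finger parallel gripper is mounted at the origin on the work surface. World frame = base frame: x ahead of the robot, y to its left, z up, the work surface at z = 0. Lengths are in m, angles in rad, forces in N, time in s.
With the tool pointing down it reaches from about 0.425 to 0.95 m from the base axis. Payload 14.7 kg.
Tool frame: the origin (TCP) lies midway between the tips of the shut fingers; the grasp point (between the pads) lies 19 mm behind it (arm.hold_point_z is the distance from the TCP to the grasp point, in m); z points along the fingers, y is the direction in which the jaws open and shut (so a half turn about z gives the same grasp; the last joint's range is limited). The gripper opens to 85 mm and grips with 20 to 120 N. Pads are 22 mm wide; open, the fingers measure 114 mm over their backs; the gripper's body (76 mm by 85 mm) begins 54 mm behind the grasp point. The pads swing forward as they close: fully open they stand 13 mm farther back than shut.
Start: joints at [-1.189, 0.48, 1.596, -0, 1.065, -0.047], TCP at [0.27, -0.591, 0.231] pointing down, gripper open.
Joint ranges: [-2.75, 2.75], [-0.82, 2.05], [0.23, 2.67], [-1.56, 4.7], [0.09, 2.69], [-2.92, 2.92]. Speed limits (rad/s): [1.89, 1.89, 2.39, 3.01, 3.01, 3.01].

INTERFACE

Orientations are given as a unit quaternion [w, x, y, z].
In Python, from plant import arm, cams, ticket gives the robot as it stands. The module is installed in compiled form; this text tells all that it offers.
- The arm moves only by the shell command python3 -m pendant 'ROWS' [FORCE]. ROWS is JSON, a list of rows, each a list of 3 entries, a list of its own where there are three numbers: the shift along the world's x, y, z in units of 25 mm (1.0 is 25 mm), then the turn about the world's z in units of 5 degrees (1.0 is 5 degrees), then the gripper's target within -1 to 1 (fully open at 1, half-way at 0, shut at -1). In form: [[[tx, ty, tz], spin, fingers], ...]. A call has 1 to 12 rows; each row is the pose to reach, as a shift and turn from the pose commanded when the call began; what a row does not reach only later rows make up. A row lasts 1/12 s, in which the tool goes at most 41.7 mm and 7.16 degrees, less where a joint would pass 70% of its speed; a pose out of reach is approached as far as the arm can. A call with a gripper value outside its range is refused whole. The fingers move at their own pace and stop on an object; FORCE is the grip in N (left out, the last holds). Time passes only in rows, so rows that repeat a pose let the fingers close. It gives the time, the measured TCP pose, the force and the opening at its end, in the units of the state.
- arm.state(): the state, without advancing time (a new reading comes with each control period).
- cams.get_image(name): name is "scene" or "top"; returns a dict with "img" (420x560x3 uint8, red, green, blue), "fx", "fy", "cx", "cy" (pixels), "R" (3x3) and "t" (3): a world point X has camera coordinates R X + t. Camera axes: x right, y down, z forward; pixel columns grow to the right and rows downward; lengths in m; the calibration is good to about 2 mm. A picture is of the moment at which its call begins. There is no depth.
- ticket.finish_job(): hands the job in, once; it reports no verdict.
The state is a dict: "t": time; "joint_pos": joint angles; "joint_vel": joint speeds; "tau": joint torques, N m; "tool_pos": TCP position; "eef_rot": TCP orientation; "contact_force": force on the tool from outside, world axes, zero at the start; "wrist_torque": the same for the moment, N m; "grip_width": opening from 0.0 (shut) to 1.0 (fully open).
Only numpy, scipy, OpenCV 4.12 (cv2) and the standard library are available. Lean on these libraries where they do the work, as an engineer would, in place of code of your own. Each camera call takes 0.05 s, during which the arm holds its last target. There are 200 camera calls.

TASK

Take the spice tin out of the kneading machine's bowl and stand it upright on the wooden board. Then undo the hub cap in the middle of the bowl: its thread may be right- or left-handed, so try it gently one way, go the other way if it stops hard rather than forcing it, and lift it off. Finish still holding the cap upright and still over the bowl, all of it at least 8 cm above the rim, and leave the jar, pepper mill and mug alone.

Things in the scene. Friction and masses are not known exactly. Their poses are not given: they have to be found in the camera images.
- mixer: Kneading machine, fixed: white round drum 276 mm across, 70 mm high, with an open aluminium bowl on top and a steel knob on its -x side (roughly towards the robot). Origin on the drum's axis at counter height, z up. Bowl floor 79 mm above the origin, rim 121 mm; inside width 224 mm at the floor, 268 mm at the rim; wall 4 mm.
- hub (a point): Centre of the top face of the hub, a white collar 68 mm across standing 40 mm tall in the middle of the bowl, 119 mm above the mixer's origin. The cap is locked in it by lugs. The thread's hand cannot be seen and differs from run to run.
- cap: Grey hub cap, loose, about 0.12 kg: disc 72 mm across, 8 mm thick, with a grip bar across its top. Origin on the axis at the disc's underside, which lies on the hub's top; z up. Plug and stem with a 45 mm cross-bar reach 26 mm below the origin into the hub. At the start its x axis is within 0.05 rad of the mixer's.
- cap_bar (a point): Centre of the cap's grip bar, 24 mm above the cap's origin: bar 56 mm long (cap's x), 14 mm wide (cap's y), 32 mm tall, standing on the disc. Pinch it across its width. Turned the wrong way the cap stops hard after about 0.2 rad (never twist over 2 N m). The right way it turns freely without rising, lifts off from 0.8 to 1.05 rad and meets an end stop at 1.15 rad.
- tin: Round lidded steel spice tin, 41 mm in diameter, 60 mm tall, about 0.11 kg, standing upright on the bowl's floor between the hub and the wall. Origin at the centre of its underside, z up.
- board: Square wooden board 160 x 160 mm, 15 mm thick, fixed flat on the counter beside the machine. Origin at the centre of its underside (z = 0), x and y along its edges, top 15 mm above the origin.
- jar: Bystander: closed glass storage jar, 72 mm in diameter, 120 mm tall, loose. Origin at the centre of its underside.
- mill: Bystander: turned dark-wood pepper mill, 52 mm in diameter, 160 mm tall, loose. Origin at the centre of its underside.
- mug: Bystander: white mug, 76 mm in diameter, 85 mm tall, loose. Origin at the centre of its underside.
Things that resemble listed ones, but are neither listed nor needed, are in the scene too. Of the things that look like the tin, the middle-sized one is meant. There is more than one size of the board; the job needs the larger.

How it is judged:
By the outcome, as a careful person would: the job done as asked, in the order asked, and still so for the second after the job is handed in, while the arm keeps its last pose, push and grip.
It also fails if it takes over 61 s, if anything falls off the work surface, if the arm or the gripper's body presses on something with over 40 N, if the wrist force passes 120 N, or if a joint passes its speed limit or range.

## Working session

There is one attempt and no reset: what is moved stays moved. The work goes in short steps, Python scripts to look and compute and a shell command to move; the robot and the scene stay as the last step left them, time stands still between calls to the robot, and variables do not carry over. Pictures are saved under pics/ and viewed, about 8 in all and at most 12, crops included, and the job is handed in when it is done.

```bash
mkdir -p pics
cat > h.py <<'E'
import numpy as np, cv2
from plant import arm, cams, ticket
def ray(c,u,v,z):
    R=np.array(c["R"]);t=np.array(c["t"]);o=-R.T@t
    d=R.T@np.array([(u-c["cx"])/c["fx"],(v-c["cy"])/c["fy"],1]);return o+d*(z-o[2])/d[2]
def proj(c,X):
    p=np.array(c["R"])@np.array(X)+np.array(c["t"]);return np.array([c["fx"]*p[0]/p[2]+c["cx"],c["fy"]*p[1]/p[2]+c["cy"]])
def snap(n,f,crop=None,s=1):
    c=cams.get_image(n);im=np.array(c["img"])[:,:,::-1]
    if crop: x0,y0,x1,y1=crop;im=im[y0:y1,x0:x1]
    cv2.imwrite(f,cv2.resize(im,None,fx=s,fy=s,interpolation=cv2.INTER_CUBIC));return c
E
python3 - <<'E'
from h import *
for n in("top","scene"):
    c=snap(n,f"pics/{n}0.png",None,1.4);R=np.array(c["R"]);print(n,-R.T@np.array(c["t"]),c["fx"],R.round(3).tolist())
print(arm.state(),arm.hold_point_z)
E
```

```text
top [ 0.47136133 -0.00362357  0.97797316] 387.17198757096344 [[-0.008, -1.0, 0.024], [-0.997, 0.006, -0.078], [0.078, -0.024, -0.997]]
scene [1.18061153 0.36427155 1.20235374] 464.67162908589415 [[-0.472, 0.882, -0.008], [0.737, 0.39, -0.552], [-0.483, -0.266, -0.834]]
{'t': 0.1, 'joint_pos': array([-1.18854781e+00,  4.80784325e-01,  1.59677557e+00,  9.89620126e-06,
        1.06510807e+00, -4.66096412e-02]), 'joint_vel': array([ 3.35871137e-04, -1.41068755e-03, -8.07945867e-04, -5.30279998e-05,
       -1.11237287e-03, -1.75827635e-03]), 'tau': array([ 7.60717357e-04, -9.52257299e+01, -4.31043577e+01, -6.04634533e-05,
        5.10828409e-03,  9.04152648e-05]), 'tool_pos': array([ 0.27017606, -0.59080228,  0.23073986]), 'eef_rot': array([-5.30825488e-04,  9.77098409e-01,  2.12787243e-01, -8.55394804e-05]), 'contact_force': array([ 0.88502158, -0.00278643, -0.65154984]), 'wrist_torque': array([-0.02450758, -0.00207398, -0.01647707]), 'grip_width': 1.001256053872094} 0.0187
```

View pics/top0.png

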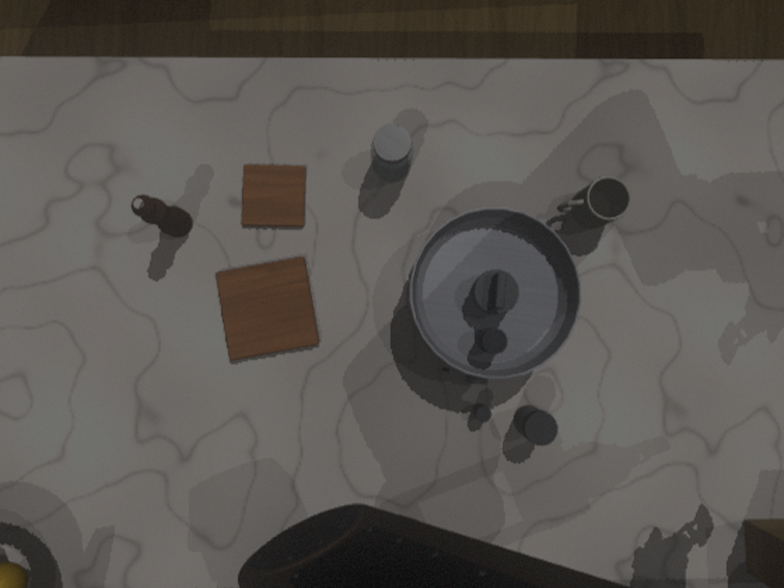

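View pics/scene0.png

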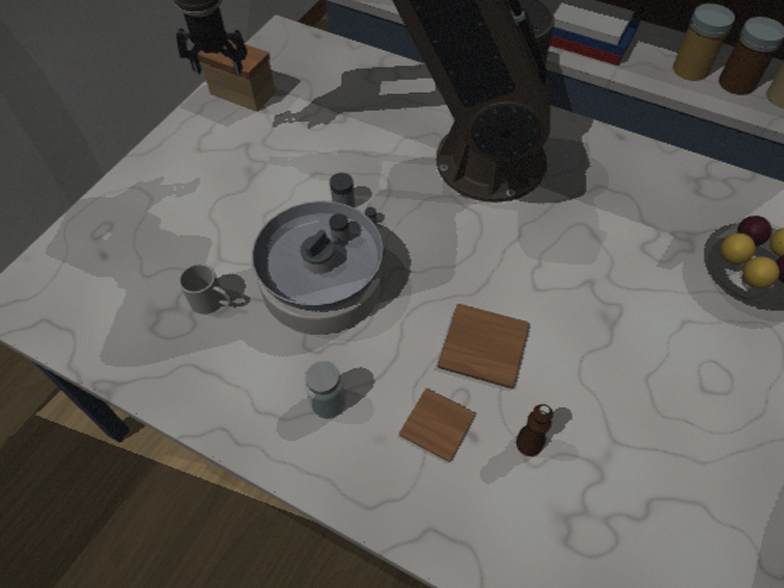

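The top view (784 px wide) shows three tin-like things: one in the bowl at (493,341), a large one on the counter at (540,427) and a small one at (480,412). The middle-sized one in the bowl is the target. The larger board is at (268,308). Next I take a close crop to measure from.

Run:
```python
from h import *
a=cams.get_image("top");b=cams.get_image("scene")
def cr(c,x0,y0,x1,y1,s):
    im=np.array(c["img"])[y0:y1,x0:x1,::-1]
    im=cv2.resize(im,None,fx=s,fy=s,interpolation=cv2.INTER_CUBIC)
    return np.clip(im.astype(float)*1.8,0,255).astype(np.uint8)
A=cr(a,290,145,420,275,4);B=cr(b,175,140,280,270,4)
A=cv2.copyMakeBorder(A,0,0,0,0,0)
W=np.hstack([A[:520,:400*1+0] if 0 else cv2.resize(A,(400,400)),cv2.resize(B,(323,400))])
cv2.imwrite("pics/crop1.png",W)
# board corners
g=np.array(a["img"]).astype(int);m=((g[:,:,0]-g[:,:,2])>35).astype(np.uint8);m[:110]=0;m[300:]=0
n,l,s,ce=cv2.connectedComponentsWithStats(m)
for i in range(1,n):
    if s[i,4]>500:
        r=cv2.minAreaRect(np.argwhere(l==i)[:,::-1].astype(np.float32));P=cv2.boxPoints(r)
        W=np.array([ray(a,u,v,.015) for u,v in P]);print(s[i],W.mean(0),np.linalg.norm(W-np.roll(W,1,0),axis=1),W.round(3).tolist())
for n,u,v,z in[("tin",493,341,.139),("cap",496,290,.159),("bowlctr",495.5,293,.121),("tintallouter",540,427,.07),("mug",608,198,.085),("jar",392,143,.12),("mill",138,204,.16)]:
    print(n,ray(a,u/1.4,v/1.4,z))
for n,u,v,z in[("tin",338,221,.139),("cap",318,243,.15),("bowlctr",318,254,.121)]: print(n,ray(b,u/1.4,v/1.4,z))
```

```text
[ 173  122   44   39 1205] [0.70400926 0.19434019 0.015     ] [0.10629323 0.09444635 0.10710662 0.0946584 ] [[0.659, 0.248, 0.015], [0.753, 0.247, 0.015], [0.749, 0.14, 0.015], [0.655, 0.142, 0.015]]
[ 156  185   70   71 3035] [0.50742918 0.20342115 0.015     ] [0.15174167 0.15544572 0.15263919 0.15368538] [[0.568, 0.294, 0.015], [0.596, 0.141, 0.015], [0.446, 0.113, 0.015], [0.419, 0.265, 0.015]]
tin [ 0.44788326 -0.17245396  0.139     ]
cap [ 0.52558035 -0.17470682  0.159     ]
bowlctr [ 0.52331763 -0.18173868  0.121     ]
tintallouter [ 0.30355287 -0.26144641  0.07      ]
mug [ 0.68506002 -0.3837838   0.085     ]
jar [ 0.76802594 -0.01882649  0.12      ]
mill [0.65948356 0.36730174 0.16      ]
tin [ 0.45160012 -0.16984325  0.139     ]
cap [ 0.52866532 -0.17053985  0.15      ]
bowlctr [ 0.53543706 -0.16990914  0.121     ]
```

View pics/crop1.png

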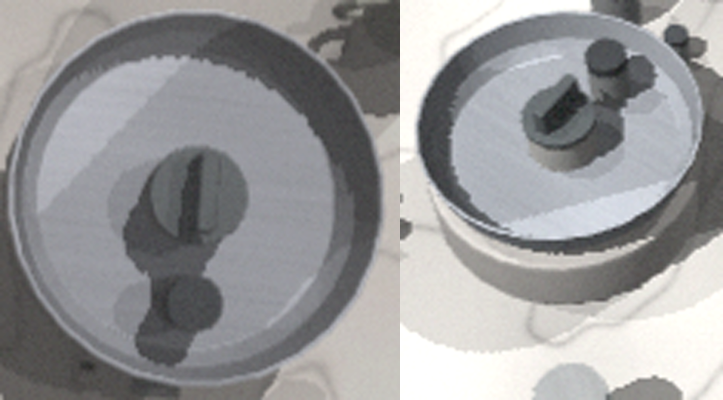

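The crop shows the tin lid centred at about (194,302), the cap disc at (199,195) and the rim at (196,197). The bar's lit top runs roughly along the image vertical at x≈210, and its dark side is at x≈190. The tin in the bowl is clearly the middle-sized one.

Run:
```python
from h import *
a=cams.get_image("top");b=cams.get_image("scene");k=3.077
A=lambda u,v,z:ray(a,290+u/k-.3,145+v/k-.3,z)
B=lambda u,v,z:ray(b,175+(u-400)/k-.3,140+v/k-.3,z)
print("tin",A(194,302,.139),B(606,56,.139))
print("tinw",np.linalg.norm(A(166,302,.139)-A(222,302,.139)),"disc w",np.linalg.norm(A(150,195,.127)-A(248,195,.127)))
print("disc",A(199,195,.127),B(559,118,.127))
print("rim",A(196,197.5,.121),B(559,131,.121), A(9,197,.121),A(383,197,.121),A(196,11,.121),A(196,384,.121))
print("bar top end",A(209,152,.159),A(209,234,.159))
im=np.array(a["img"])[145:275,290:420,::-1][45:110,40:85]
cv2.imwrite("pics/crop2.png",cv2.convertScaleAbs(cv2.resize(im,None,fx=9,fy=9,interpolation=cv2.INTER_CUBIC),alpha=2.2))
```

```text
tin [ 0.44943154 -0.17380561  0.139     ] [ 0.45143578 -0.16918082  0.139     ]
tinw 0.03959688547960422 disc w 0.07080037260163353
disc [ 0.52563432 -0.18154032  0.127     ] [ 0.52955508 -0.17546088  0.127     ]
rim [ 0.52421746 -0.18057205  0.121     ] [ 0.53911212 -0.1702614   0.121     ] [ 0.52545074 -0.04507427  0.121     ] [ 0.52370292 -0.3171057   0.121     ] [ 0.66117059 -0.18361193  0.121     ] [ 0.39060699 -0.17760638  0.121     ]
bar top end [ 0.55345509 -0.18249369  0.159     ] [ 0.49657195 -0.18118194  0.159     ]
```

View pics/crop2.png

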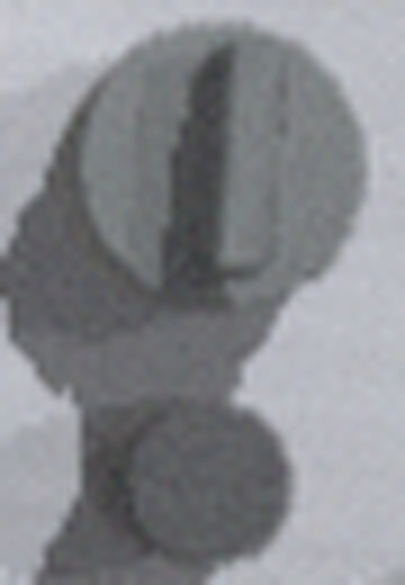

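```bash
python3 - <<'E'
from h import *
a=cams.get_image("top")
print(ray(a,330+252/9-.45,190+160/9-.45,.159), ray(a,330+259/9-.45,190+52/9-.45,.159), ray(a,330+245/9-.45,190+268/9-.45,.159))
E
python3 -m pendant '[[[3.6,8.4,0.4],-3,1],[[7.2,16.8,0.4],-5.7,1],[[7.2,16.8,0.4],-5.7,1],[[7.2,16.8,0.4],-5.7,1],[[7.2,16.8,0.4],-5.7,1],[[7.2,16.8,0.4],-5.7,1],[[7.2,16.8,0.4],-5.7,1],[[7.2,16.8,0.4],-5.7,1],[[7.2,16.8,0.4],-5.7,1],[[7.2,16.8,0.4],-5.7,1],[[7.2,16.8,0.4],-5.7,1],[[7.2,16.8,0.4],-5.7,1]]' 30
```

```text
[ 0.5251414  -0.18168383  0.159     ] [ 0.55080966 -0.18394462  0.159     ] [ 0.49960093 -0.1794343   0.159     ]
t: 1.35
tool_pos: [0.4521, -0.1658, 0.2417]
eef_rot: [-0.001, 0.999, -0.032, 0.0]
contact_force: [0.3, -0.7, -0.1]
grip_width: 1.002
```

```bash
python3 -m pendant '[[[0,0,-1],0,1],[[0,0,-2],0,1],[[0,0,-2],0,1],[[0,0,-2],0,1]]'
python3 - <<'E'
from h import *
c=snap("top","pics/t2.png",(300,150,420,270),5)
E
```

```text
t: 1.68
tool_pos: [0.4496, -0.1708, 0.1909]
eef_rot: [-0.0, 0.999, -0.034, -0.001]
contact_force: [-0.9, -0.2, 0.9]
grip_width: 0.999
```

View pics/t2.png

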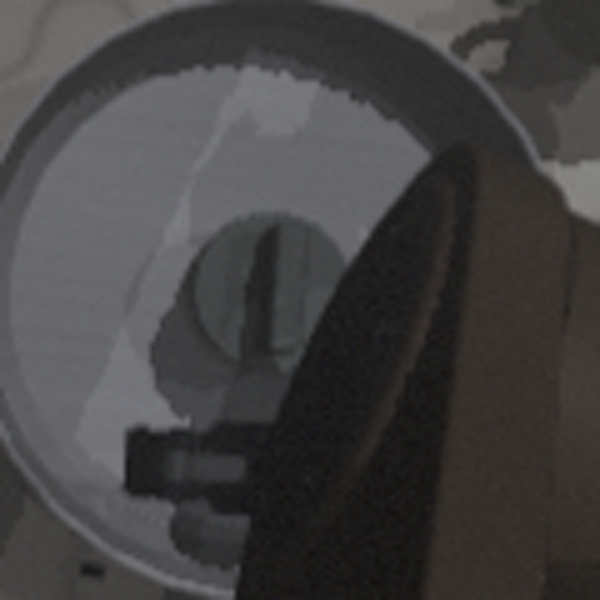

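The arm hides the tin from above. The left finger at (185,463) lines up with the tin's row, so I descend while watching the force.

```bash
python3 -m pendant '[[[0,0,-1],0,1],[[0,0,-2],0,1],[[0,0,-2.6],0,1],[[0,0,-3.2],0,1],[[0,0,-3.8],0,1],[[0,0,-3.8],0,1]]'
python3 - <<'E'
from h import *
c=snap("scene","pics/s2.png",(165,110,295,250),4)
for p in[(.4496,-.1708,.139),(.4496,-.1708,.095)]: print((proj(c,p)-[165,110])*4)
E
```

```text
t: 2.23
tool_pos: [0.45, -0.1714, 0.0956]
eef_rot: [-0.0, 0.999, -0.035, -0.001]
contact_force: [-1.1, 0.7, -0.3]
grip_width: 0.997
[305.99067594 189.13361801]
[310.54985418 226.52034812]
```

View pics/s2.png

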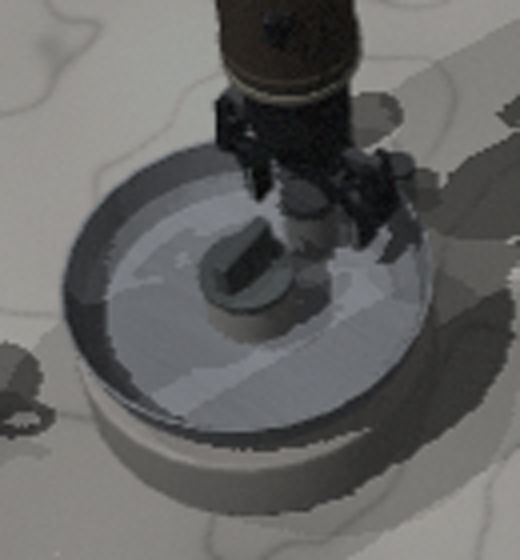

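The tin, with its lid at (305,193), stands between the open fingers. Closing now.

```bash
python3 -m pendant '[[[0,0,0],0,-0.4],[[0,0,0],0,-0.4],[[0,0,0],0,-0.4],[[0,0,0],0,-0.4],[[0,0,0],0,-0.4],[[0,0,0],0,-0.4],[[0,0,0],0,-0.4],[[0,0,0],0,-0.4],[[0,0,0],0,-0.4],[[0,0,0],0,-0.4],[[0,0,0],0,-0.4],[[0,0,0],0,-0.4]]' 40
```

```text
t: 3.28
tool_pos: [0.4509, -0.1715, 0.0973]
eef_rot: [0.0, 0.999, -0.034, 0.001]
contact_force: [-1.6, -1.1, 10.9]
grip_width: 0.466
```

```bash
python3 -m pendant '[[[0,0,0.3],0,-0.6],[[0,0,0.8],0,-0.6],[[0,0,1.6],0,-0.6],[[0,0,2.4],0,-0.6],[[0,0,3.2],0,-0.6],[[0,0,4],0,-0.6],[[0,0,4],0,-0.6],[[0,0,4],0,-0.6]]'
python3 - <<'E'
from h import *
c=snap("scene","pics/s3.png",(165,60,295,230),4)
E
```

```text
t: 3.95
tool_pos: [0.4508, -0.1713, 0.1976]
eef_rot: [0.0, 0.999, -0.034, 0.001]
contact_force: [-0.8, 0.6, -2.5]
grip_width: 0.467
```

View pics/s3.png

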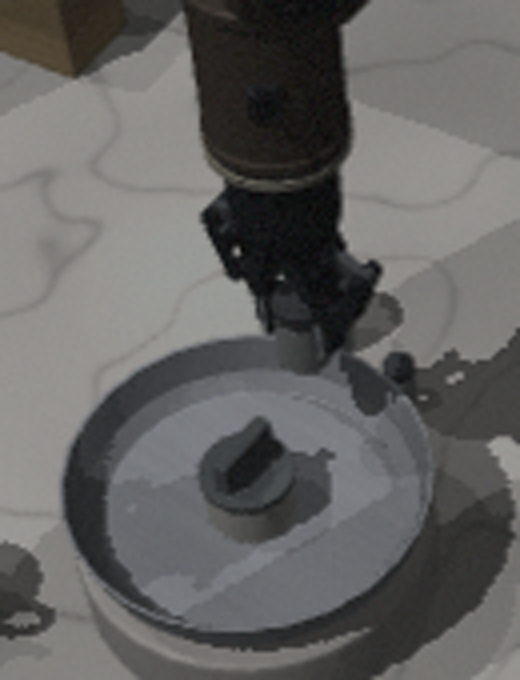

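The tin is held upright at (297,340), clear of the bowl floor. Next it goes over the board.

```bash
python3 -m pendant '[[[0.1,0.6,0.3],0,-0.6],[[0.2,1.7,0.3],0,-0.6],[[0.4,3,0.3],0,-0.6],[[0.7,4.4,0.3],0,-0.6],[[0.9,5.8,0.2],0,-0.6],[[1.1,7.2,0],0,-0.6],[[1.3,8.6,0],0,-0.6],[[1.5,10,0],0,-0.6],[[1.7,11.4,0],0,-0.6],[[1.9,12.8,0],0,-0.6],[[2.1,14,0],0,-0.6],[[2.2,14.6,0],0,-0.6]]';python3 -m pendant '[[[0,0.4,0],0,-0.6],[[0,0.4,-0.8],0,-0.6],[[0,0.4,-1.8],0,-0.6],[[0,0.4,-2.8],0,-0.6],[[0,0.4,-3.8],0,-0.6],[[0,0.4,-4.8],0,-0.6],[[0,0.4,-5.4],0,-0.6],[[0,0.4,-5.8],0,-0.6],[[0,0.4,-6.1],0,-0.6],[[0,0.4,-6.1],0,-0.6]]'
```

```text
t: 5.0
tool_pos: [0.5049, 0.197, 0.1952]
eef_rot: [-0.0, 0.999, -0.033, -0.001]
contact_force: [-0.7, -1.1, -1.7]
grip_width: 0.468
t: 5.83
tool_pos: [0.5045, 0.2033, 0.0425]
eef_rot: [0.0, 0.999, -0.034, -0.001]
contact_force: [-0.2, -0.8, -1.7]
grip_width: 0.464
```

```bash
python3 -m pendant '[[[0,0,-0.1],0,-0.6],[[0,0,-0.2],0,-0.6],[[0,0,-0.3],0,-0.6],[[0,0,-0.3],0,-0.6]]'; python3 -m pendant '[[[0,0,-0.05],0,-0.6],[[0,0,-0.1],0,-0.6],[[0,0,-0.1],0,-0.6]]'
python3 - <<'E'
from h import *
c=snap("scene","pics/s4.png",(285,170,415,290),5)
E
```

```text
t: 6.17
tool_pos: [0.5054, 0.2039, 0.0365]
eef_rot: [-0.0, 0.999, -0.034, 0.0]
contact_force: [-0.5, 0.2, -1.4]
grip_width: 0.466
t: 6.42
tool_pos: [0.5053, 0.2039, 0.0338]
eef_rot: [-0.0, 0.999, -0.034, 0.0]
contact_force: [-0.4, -0.6, -1.4]
grip_width: 0.461
```

View pics/s4.png

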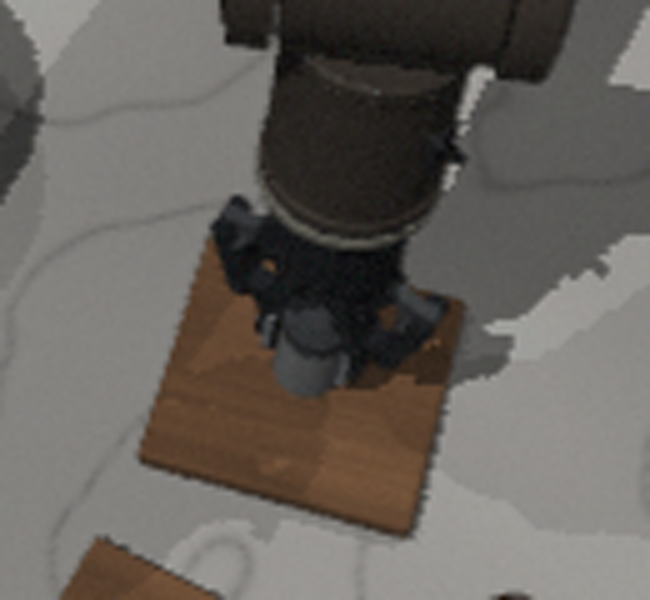

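The tin, with its base at (303,390), is upright over the board's middle. I keep feeling for contact.

```bash
python3 -m pendant '[[[0,0,-0.06],0,-0.6],[[0,0,-0.06],0,-0.6],[[0,0,-0.06],0,-0.6]]'; python3 -m pendant '[[[0,0,-0.06],0,-0.6],[[0,0,-0.06],0,-0.6],[[0,0,-0.06],0,-0.6]]'
```

```text
t: 6.72
tool_pos: [0.5054, 0.2035, 0.0329]
eef_rot: [0.0, 0.999, -0.034, 0.0]
contact_force: [-1.0, -6.0, 11.4]
grip_width: 0.465
t: 6.97
tool_pos: [0.5056, 0.2035, 0.0321]
eef_rot: [0.0, 0.999, -0.034, 0.0]
contact_force: [-4.8, -7.6, 28.0]
grip_width: 0.464
```

```bash
python3 -m pendant '[[[0,0,0.08],0,-0.6],[[0,0,0.08],0,-0.6],[[0,0,0.08],0,0.1],[[0,0,0.08],0,0.3],[[0,0,0.08],0,0.6],[[0,0,0.08],0,1],[[0,0,0.08],0,1],[[0,0,0.08],0,1],[[0,0,0.08],0,1],[[0,0,0.08],0,1]]' 20; python3 -m pendant '[[[0,0,0.4],0,1],[[0,0,1],0,1],[[0,0,2],0,1],[[0,0,3],0,1],[[0,0,4.2],0,1],[[0,0,5.4],0,1],[[0,0,6.6],0,1],[[0,0,7.8],0,1],[[0,0,8.4],0,1],[[0,-1,8.4],0,1],[[0,-2,8.4],0,1],[[0,-3,8.4],0,1]]'
```

```text
t: 7.8
tool_pos: [0.5053, 0.2039, 0.0328]
eef_rot: [-0.0, 0.999, -0.034, -0.0]
contact_force: [0.2, 0.1, 0.1]
grip_width: 1.001
t: 8.8
tool_pos: [0.505, 0.1283, 0.244]
eef_rot: [-0.0, 0.999, -0.034, 0.001]
contact_force: [0.3, -0.3, 0.2]
grip_width: 0.999
```

```bash
python3 -m pendant '[[[0,-2,0],0,1],[[0,-3,0],0,1],[[0,-3,0],0,1]]'
python3 - <<'E'
from h import *
a=cams.get_image("top");b=cams.get_image("scene")
def cr(c,x0,y0,w,h,s):
    im=np.array(c["img"])[y0:y0+h,x0:x0+w,::-1]
    return cv2.convertScaleAbs(cv2.resize(im,None,fx=s,fy=s,interpolation=cv2.INTER_CUBIC),alpha=2)
print(proj(a,(.505,.204,.075)),proj(b,(.505,.204,.075)))
pa=proj(a,(.527,-.179,.127)).round().astype(int);pb=proj(b,(.527,-.179,.127)).round().astype(int)
ta=proj(a,(.505,.204,.075)).round().astype(int);tb=proj(b,(.505,.204,.075)).round().astype(int)
print(pa,pb,ta,tb)
# tiles 36x36 px at scale 8 about each predicted centre
W=np.vstack([np.hstack([cr(c,p[0]-18,p[1]-18,37,37,8) for c,p in r]) for r in(((a,pa),(a,ta)),((b,pb),(b,tb)))])
cv2.imwrite("pics/m5.png",W)
E
```

```text
t: 9.05
tool_pos: [0.5049, 0.0493, 0.2436]
eef_rot: [0.001, 0.999, -0.036, 0.0]
contact_force: [0.1, 1.0, 0.9]
grip_width: 0.998
[184.41678686 219.47369827] [347.41524881 233.15889381]
[353 207] [226 177] [184 219] [347 233]
```

View pics/m5.png

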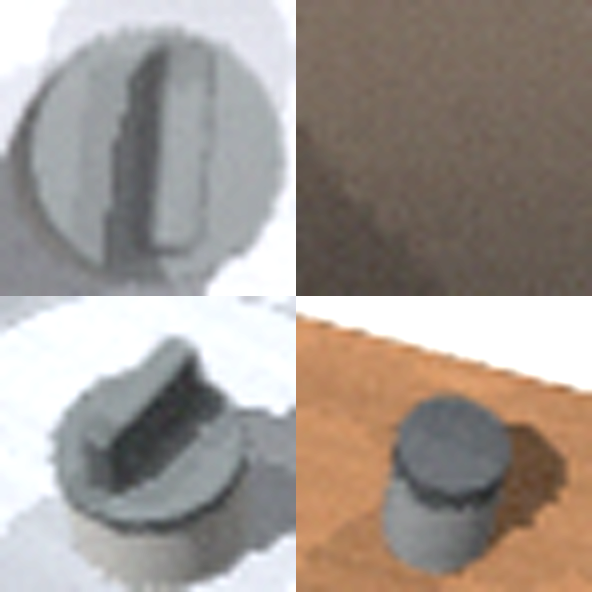

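The lower-right tile shows the tin upright on the board, with its lid at (455,443). The cap disc is at (158,154) in the top tile, so the cap is at about (0.526, -0.181), with the bar yaw about -4°, which matches the present jaws.

```bash
python3 -m pendant '[[[0.1,-1,0],0,1],[[0.2,-2.2,0],0,1],[[0.4,-3.6,0],0,1],[[0.6,-5,0],0,1],[[0.8,-6.4,0],0,1],[[0.85,-7.8,0],0,1],[[0.85,-8.8,0],0,1],[[0.85,-9.3,0],0,1],[[0.85,-9.4,0],0,1],[[0.85,-9.4,-1],0,0.2],[[0.85,-9.4,-2],0,0.2],[[0.85,-9.4,-2]
,0,0.2]]'; python3 -m pendant '[[[0,0,-0.2],0,0.2],[[0,0,-0.2],0,0.2]]'
```

```text
t: 10.15
tool_pos: [0.5245, -0.1786, 0.1894]
eef_rot: [-0.001, 0.999, -0.034, -0.003]
contact_force: [-1.8, 1.2, -1.5]
grip_width: 0.611
t: 10.32
tool_pos: [0.5268, -0.1801, 0.1881]
eef_rot: [-0.0, 0.999, -0.034, -0.0]
contact_force: [-0.7, 1.3, -0.6]
grip_width: 0.6
```

```bash
python3 -m pendant '[[[0,0,-0.6],0,0.2],[[0,0,-1.2],0,0.2],[[0,0,-1.7],0,0.2],[[0,0,-2.1],0,0.2],[[0,0,-2.2],0,0.2],[[0,0,-2.2],0,0.2]]'
python3 - <<'E'
from h import *
c=snap("scene","pics/s6.png",(165,90,295,220),4.5)
E
```

```text
t: 10.82
tool_pos: [0.5267, -0.1809, 0.133]
eef_rot: [-0.0, 0.999, -0.034, -0.0]
contact_force: [-0.4, 0.4, -0.0]
grip_width: 0.598
```

View pics/s6.png

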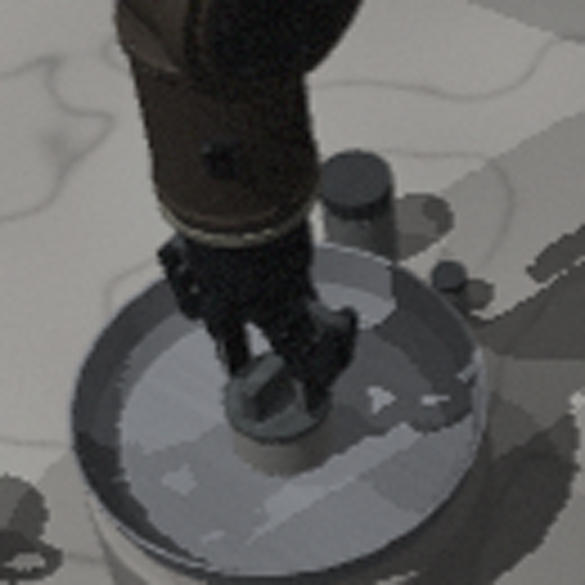

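The bar at (265,390) is between the fingers. Closing at a moderate grip.

```bash
python3 -m pendant '[[[0,0,0],0,-0.3],[[0,0,0],0,-0.6],[[0,0,0],0,-1],[[0,0,0],0,-1],[[0,0,0],0,-1],[[0,0,0],0,-1],[[0,0,0],0,-1],[[0,0,0],0,-1],[[0,0,0],0,-1],[[0,0,0],0,-1]]' 50; python3 -c "
from plant import arm;s=arm.state();print(s['wrist_torque'],s['joint_pos'])"
```

```text
t: 11.7
tool_pos: [0.527, -0.1813, 0.1336]
eef_rot: [0.0, 0.999, -0.034, 0.001]
contact_force: [-0.6, 0.3, 6.6]
grip_width: 0.156
[ 0.21588335  0.12506905 -0.02878195] [-3.85829588e-01  4.72715695e-01  1.90501685e+00  1.01447181e-04
  7.62658510e-01  1.25370908e+00]
```

```bash
cat > w.py <<'E'
from plant import arm
import numpy as np
s=arm.state();q=s['eef_rot'];n=np.arctan2(q[2],q[1]);print('wt',s['wrist_torque'].round(3),'yawdeg',round(np.degrees(2*n)-0,2),'F',s['contact_force'].round(1))
E
python3 w.py; python3 -m pendant '[[[0,0,0],0.3,-1],[[0,0,0],0.7,-1],[[0,0,0],1,-1],[[0,0,0],1,-1]]'; python3 w.py;python3 -m pendant '[[[0,0,0],0.3,-1],[[0,0,0],0.6,-1],[[0,0,0],0.6,-1]]'; python3 w.py
```

```text
wt [ 0.216  0.125 -0.029] yawdeg -3.94 F [-0.6  0.3  6.6]
t: 12.03
tool_pos: [0.5271, -0.1814, 0.1336]
eef_rot: [0.0, 1.0, 0.01, 0.001]
contact_force: [-0.8, 0.8, 6.6]
grip_width: 0.157
wt [0.154 0.051 0.028] yawdeg 1.16 F [-0.8  0.8  6.6]
t: 12.28
tool_pos: [0.527, -0.1813, 0.1336]
eef_rot: [0.0, 0.999, 0.036, 0.001]
contact_force: [-1.1, 1.7, 6.6]
grip_width: 0.153
wt [ 0.193  0.015 -0.05 ] yawdeg 4.15 F [-1.1  1.7  6.6]
```

```bash
for i in 1; do python3 -m pendant '[[[0,0,0],0.2,-1],[[0,0,0],0.4,-1],[[0,0,0],0.4,-1]]'; done; python3 w.py; python3 -m pendant '[[[0,0,0],0.15,-1],[[0,0,0],0.3,-1],[[0,0,0],0.3,-1]]'; python3 w.py
```

```text
t: 12.53
tool_pos: [0.5268, -0.181, 0.1336]
eef_rot: [-0.0, 0.999, 0.053, 0.0]
contact_force: [-1.0, 3.0, 8.8]
grip_width: 0.157
wt [ 0.55   0.16  -0.229] yawdeg 6.11 F [-1.   3.   8.8]
t: 12.78
tool_pos: [0.5268, -0.181, 0.1336]
eef_rot: [-0.0, 0.998, 0.066, 0.0]
contact_force: [-1.2, 4.3, 7.7]
grip_width: 0.153
wt [ 0.632  0.213 -0.63 ] yawdeg 7.58 F [-1.2  4.3  7.7]
```

```bash
python3 -m pendant '[[[0,0,0],0.15,-1],[[0,0,0],0.3,-1],[[0,0,0],0.3,-1]]'; python3 w.py
```

```text
t: 13.03
tool_pos: [0.5269, -0.181, 0.1336]
eef_rot: [-0.0, 0.997, 0.079, 0.001]
contact_force: [-0.9, 3.0, 8.4]
grip_width: 0.152
wt [ 0.66   0.106 -0.879] yawdeg 9.05 F [-0.9  3.   8.4]
```

The torque ramps from 0.05 to 0.88 N m after about 0.17–0.22 rad, which is the hard stop. I go the other way.

```bash
python3 -m pendant '[[[0,0,0],-0.4,-1],[[0,0,0],-1,-1],[[0,0,0],-1.6,-1],[[0,0,0],-2.2,-1],[[0,0,0],-2.6,-1],[[0,0,0],-2.6,-1]]'; python3 w.py; python3 -m pendant '[[[0,0,0],-0.4,-1],[[0,0,0],-1,-1],[[0,0,0],-1.4,-1],[[0,0,0],-1.8,-1],[[0,0,0],-2.2,-1],[[0,0,0],-2.6,-1],[[0,0,0],-3,-1],[[0,0,0],-3,-1]]'; python3 w.py
```

```text
t: 13.53
tool_pos: [0.5271, -0.1814, 0.1336]
eef_rot: [0.0, 0.999, -0.036, 0.001]
contact_force: [-0.7, 0.1, 6.6]
grip_width: 0.154
wt [ 0.093  0.08  -0.09 ] yawdeg -4.08 F [-0.7  0.1  6.6]
t: 14.2
tool_pos: [0.5271, -0.1814, 0.1336]
eef_rot: [0.0, 0.986, -0.166, 0.001]
contact_force: [-0.1, -0.0, 6.2]
grip_width: 0.151
wt [ 0.004  0.049 -0.019] yawdeg -19.07 F [-0.1 -0.   6.2]
```

Free well past 0.2 rad, so this is the loosening direction. On to about 0.92 rad.

```bash
python3 -m pendant '[[[0,0,0],-0.4,-1],[[0,0,0],-1,-1],[[0,0,0],-1.5,-1],[[0,0,0],-2,-1],[[0,0,0],-2.5,-1],[[0,0,0],-3,-1],[[0,0,0],-3.5,-1],[[0,0,0],-4,-1],[[0,0,0],-4.5,-1],[[0,0,0],-4.5,-1]]'; python3 w.py; python3 -m pendant '[[[0,0,0],-0.4,-1],[[0,0,0],-1,-1],[[0,0,0],-1.5,-1],[[0,0,0],-2,-1],[[0,0,0],-2.5,-1],[[0,0,0],-2.9,-1],[[0,0,0],-2.9,-1]]'; python3 w.py
```

```text
t: 15.03
tool_pos: [0.5271, -0.1814, 0.1336]
eef_rot: [0.0, 0.935, -0.355, 0.001]
contact_force: [0.8, -0.3, 6.0]
grip_width: 0.155
wt [-0.043  0.076 -0.129] yawdeg -41.61 F [ 0.8 -0.3  6. ]
t: 15.62
tool_pos: [0.5271, -0.1814, 0.1336]
eef_rot: [-0.0, 0.883, -0.47, 0.001]
contact_force: [-0.2, 0.8, 5.8]
grip_width: 0.154
wt [-0.022  0.025 -0.057] yawdeg -56.07 F [-0.2  0.8  5.8]
```

```bash
python3 -m pendant '[[[0,0,0.1],0,-1],[[0,0,0.2],0,-1],[[0,0,0.3],0,-1],[[0,0,0.3],0,-1]]'; python3 w.py
```

```text
t: 15.95
tool_pos: [0.5267, -0.1812, 0.1409]
eef_rot: [-0.0, 0.883, -0.469, 0.0]
contact_force: [-0.0, -0.5, -1.5]
grip_width: 0.156
wt [ 0.033  0.031 -0.01 ] yawdeg -55.92 F [-0.  -0.5 -1.5]
```

```bash
python3 -m pendant '[[[0,0,0.3],0,-1],[[0,0,0.7],0,-1],[[0,0,1.2],0,-1],[[0,0,1.8],0,-1],[[0,0,2.5],0,-1],[[0,0,3.2],0,-1],[[0,0,3.9],0,-1],[[0,0,4.6],0,-1],[[0,0,5.2],0,-1],[[0,0,5.5],0,-1],[[0,0,5.6],0,-1],[[0,0,5.6],0,-1]]';python3 -m pendant '[[[0,0,0],0,-1],[[0,0,0],0,-1],[[0,0,0],0,-1],[[0,0,0],0,-1]]'; python3 w.py;  python3 - <<'E'
from h import *
c=snap("scene","pics/s7.png",(120,20,420,320),2)
print([((proj(c,p)-[120,20])*2).round() for p in[(.527,-.181,.2665),(.527,-.181,.24)]])
E
```

```text
t: 16.95
tool_pos: [0.5267, -0.1812, 0.2809]
eef_rot: [-0.0, 0.883, -0.469, 0.001]
contact_force: [-0.4, -0.5, -1.9]
grip_width: 0.152
t: 17.28
tool_pos: [0.5263, -0.1811, 0.2796]
eef_rot: [0.0, 0.883, -0.469, -0.001]
contact_force: [-1.2, -0.0, -1.8]
grip_width: 0.15
wt [ 0.048 -0.075  0.012] yawdeg -55.93 F [-1.2 -0.  -1.8]
[array([199., 249.]), array([201., 262.])]
```

View pics/s7.png

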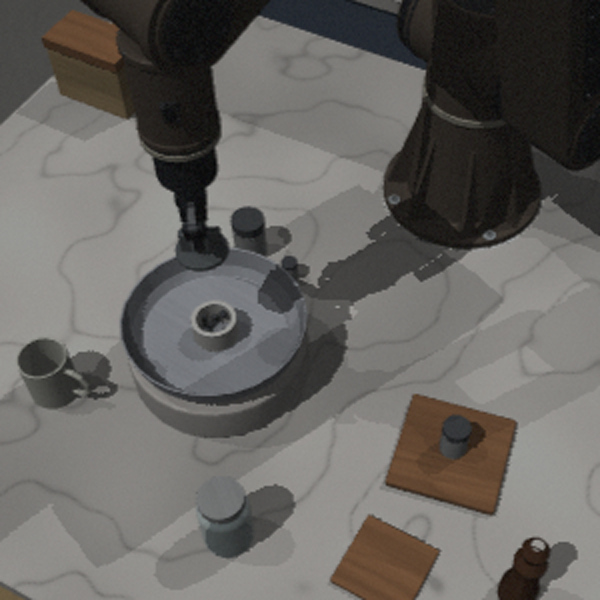

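The cap is held at (201,248), where it was predicted. The hub at (214,322) is open, the tin is upright on the board at (455,436), and the bystanders are untouched. One close crop to check that the cap is level.

Run:
```python
from h import *
c=cams.get_image("scene");im=np.array(c["img"])[110:170,190:250,::-1].copy()
im=cv2.convertScaleAbs(cv2.resize(im,None,fx=9,fy=9,interpolation=cv2.INTER_CUBIC),alpha=2)
P=np.array([(proj(c,(.5265+.036*np.cos(t),-.181+.036*np.sin(t),.273))-[190,110]+.5)*9 for t in np.linspace(0,6.28,60)],np.int32)
cv2.polylines(im,[P],True,(0,0,255),1);cv2.imwrite("pics/s8.png",im)
```

```text
(no output)
```

View pics/s8.png

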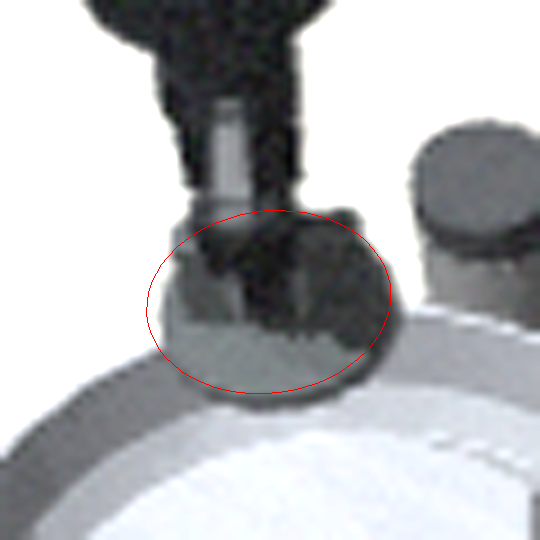

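```bash
python3 -c "
from plant import arm,ticket
s=arm.state();print(s['t'],s['tool_pos'],s['grip_width']);print(ticket.finish_job())"
```

```text
17.3833 [ 0.52638531 -0.18107482  0.27988272] 0.15196222670960158
the job is handed in; nothing more can be done
None
```

The spice tin is standing upright on the larger board, and the cap is off the hub and held over the bowl. I handed the job in at about 17.4 s of the 61 s allowed; it reports no verdict.

- **Tin:** I set the middle-sized tin down near the middle of the board (about 28 N push at most). The later pictures show it upright.
- **Thread:** Counter-clockwise the cap stopped at about 0.2 rad, where the torque rose to about 0.9 N m. I went clockwise instead; it turned freely for about 0.91 rad and lifted off without snagging.
- **Last checks:** The grip reads about 13 mm on the 14 mm bar, and the wrist carries roughly the cap's weight. From the tool height, the stem's lowest point should be about 0.12 m above the rim. The hub is open in the picture, and the jar, mill and mug show no sign of having been moved.
- **Disagreements:** The two cameras differed by about 2–6 mm on positions. In the last crop the disc sits about 1 pixel right of the drawn outline and slightly narrower than it. I put the shift down to the scene camera's bias and judged the cap level, but did not measure its tilt.

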